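# Tap the glued plugs home in a wing panel

### The job

Three rubber-capped hardwood mounting plugs have just been glued into the small balsa wing panel and still stand too high. With the fingertips, press each one lightly down until it is fully home, against its stop, in the order they were glued: first the round one, then the square one, then the oblong one, not pressing a plug in until the one before it is home. Do not lift or shove the panel, and leave the steel weight on it and the glue bottle, tape roll and wooden pot around it where they are.

Things in the scene. Friction and masses are not known exactly. Their poses are not given: they have to be found in the camera images.
- panel: small built-up balsa wing panel lying loose and flat on the table, 300 mm (its x, span) by about 160 mm (its y, chord), about 0.25 to 0.5 kg; origin at the centre of its underside, z up. Open ribs with flat ply plates in its three middle bays, whose tops lie 30 mm above the table; the plugs stand in these plates. It may be turned any way. It must not be pressed with more than 25 N.
- round_top (a point): the centre of the top face of the round plug, 32 mm across, a black rubber cap 5 mm thick on a slightly thinner dark hardwood stem, at x -80, y +25 mm in the panel's frame. The top face is level and goes down as the plug is pressed; fully home and untouched it lies 39 mm above the table (9 mm over the ply). The cap is springy: it gives about 0.4 mm per newton, up to 3.5 mm, and recovers. Plug centres are about 97 mm (neighbours) or 160 mm apart.
- square_top (a point): the centre of the top face of the square plug, 32 x 32 mm, a black rubber cap 5 mm thick on a slightly thinner dark hardwood stem, at x 0, y -30 mm in the panel's frame. The top face is level and goes down as the plug is pressed; fully home and untouched it lies 39 mm above the table (9 mm over the ply). The cap is springy: it gives about 0.4 mm per newton, up to 3.5 mm, and recovers. Plug centres are about 97 mm (neighbours) or 160 mm apart.
- oblong_top (a point): the centre of the top face of the oblong plug, 54 mm (along the panel's x) x 16 mm, a black rubber cap 5 mm thick on a slightly thinner dark hardwood stem, at x +80, y +25 mm in the panel's frame. The top face is level and goes down as the plug is pressed; fully home and untouched it lies 39 mm above the table (9 mm over the ply). The cap is springy: it gives about 0.4 mm per newton, up to 3.5 mm, and recovers. Plug centres are about 97 mm (neighbours) or 160 mm apart.
- round_plug (a joint): how far the round plug has been pressed down, in m: 0 = untouched cap top 21 mm above the ply, 0.012 = fully home (a firm stop, cap top 9 mm above the ply). Counts the stem only, not the give of the cap. Starts between 0 and 0.004. Below about 3 N only the cap gives; above that the stem slides straight down with about 3 N of friction and stays where it is left; the stem does not spring back and cannot be pulled out.
- square_plug (a joint): how far the square plug has been pressed down, in m: 0 = untouched cap top 21 mm above the ply, 0.012 = fully home (a firm stop, cap top 9 mm above the ply). Counts the stem only, not the give of the cap. Starts between 0 and 0.004. Below about 3 N only the cap gives; above that the stem slides straight down with about 3 N of friction and stays where it is left; the stem does not spring back and cannot be pulled out.
- oblong_plug (a joint): how far the oblong plug has been pressed down, in m: 0 = untouched cap top 21 mm above the ply, 0.012 = fully home (a firm stop, cap top 9 mm above the ply). Counts the stem only, not the give of the cap. Starts between 0 and 0.004. Below about 3 N only the cap gives; above that the stem slides straight down with about 3 N of friction and stays where it is left; the stem does not spring back and cannot be pulled out.
- weight: bystander: loose bright steel block, 45 x 28 x 22 mm high, 0.2 kg, lying on the middle ply plate of the panel at about x 0, y +48 mm of its frame (top 52 mm above the table); origin under its centre
- glue: bystander: loose white glue bottle with a tapered nozzle, 42 mm across, 112 mm tall, standing 150 to 180 mm from the panel's centre on its +y side; origin under its centre
- tape: bystander: loose roll of paper tape lying flat, 84 mm across, 24 mm high, beyond the panel's +x end; origin under its centre
- pot: bystander: loose small open wooden pot, 48 mm across, 40 mm high, beyond the panel's -x end; origin under its centre

How it is judged:
On the way, in this order (a step that is already met when the one before it is completed fails the run):
1. the round plug is pressed home (value of joint round_plug above 0.01 m), for 0.1 s.
2. the square plug is pressed home (value of joint square_plug above 0.01 m), for 0.1 s.
3. the oblong plug is pressed home (value of joint oblong_plug above 0.01 m), for 0.1 s.
At the end, for the whole second after the job is handed in: all three plugs pressed to within about 2 mm of home (joint above 0.010), the panel flat, still and within 15 mm of where it lay, the weight, glue bottle, tape roll and pot within 20 mm of where they stood (value of joint each of round_plug, square_plug, oblong_plug above 0.01 m and distance of panel from where it was at the start of the episode below 0.015 m and height (world z) of panel below 0.005 m and angle between panel's own z axis and vertical below 0.05 rad and linear speed of panel below 0.02 m/s and distance of each of weight, glue, tape, pot from where it was at the start of the episode below 0.02 m); the robot touches nothing.
It fails at once if a plug is pressed in before the one ahead of it in the order is home ((value of joint square_plug above 0.006 m and value of joint round_plug below 0.0095 m) or (value of joint oblong_plug above 0.006 m and value of joint any of square_plug, round_plug below 0.0095 m)).
It fails at once if the panel or a plug is pressed harder than 25 N (contact force between the fingers and panel above 25 N).
It fails at once if the panel is shoved by more than 15 mm, lifted or tipped (distance of panel from where it was at the start of the episode above 0.015 m or (height (world z) of panel above 0.008 m or angle between panel's own z axis and vertical above 0.08 rad)).
It fails at once if the weight, glue bottle, tape roll or pot is moved by more than 20 mm (distance of any of weight, glue, tape, pot from where it was at the start of the episode above 0.02 m).
It also fails if it takes over 45 s, if anything falls off the work surface, if the arm or the gripper's body presses on something with over 40 N, if the wrist force passes 120 N, or if a joint passes its speed limit or range.

### The arm

A 7-joint arm with a two-finger parallel gripper is mounted at the origin on the work surface. World frame = base frame: x ahead of the robot, y to its left, z up, the work surface at z = 0. Lengths are in m, angles in rad, forces in N, time in s.
With the tool pointing down it reaches from about 0.4 to 0.85 m from the base axis. Payload 10.4 kg.
Tool frame: the origin (TCP) lies midway between the tips of the shut fingers; the grasp point (between the pads) lies 19 mm behind it; z points along the fingers, y is the line along which they close (so a half turn about z gives the same grasp; the last joint's range is limited). The gripper opens to 87 mm and grips with 3 to 60 N. Pads are 19 mm wide; open, the fingers measure 117 mm over their backs; the gripper's body (75 mm by 190 mm) begins 51 mm behind the grasp point.
Start: joints at [-1.306, 0.332, -0.065, 1.46, 0.022, 1.35, -0.088], TCP at [0.177, 0.599, 0.184] pointing down, gripper open.
Joint ranges: [-2.6, 2.6], [-0.5, 2.12], [-1.47, 1.34], [0.16, 2.42], [-1.27, 4.41], [0.06, 2.06], [-2.6, 2.6]. Speed limits (rad/s): [2.22, 2.22, 2.79, 2.79, 3.14, 3.14, 3.14].

### API

Orientations are given as a unit quaternion [x, y, z, w].
In Python, from plant import manip gives the robot as it stands.
- The arm moves only by the tool step_arm, never from a script. Its argument "commands" is text: rows parted by semicolons, each of 5 numbers parted by spaces: the shift along the world's x, y, z in m, then the turn about the world's z in degrees, then the opening in per cent of the stroke, from 0 (shut) to 100 (fully open). In form: tx ty tz spin claw; .... A call has 1 to 20 rows; each row is the pose to reach, as a shift and turn from the pose commanded when the call began; what a row does not reach only later rows make up. A row lasts 1/8 s, in which the tool goes at most 62.5 mm and 10.7 degrees, less where a joint would pass 70% of its speed; a pose out of reach is approached as far as the arm can. A call with a gripper value outside its range is refused whole. The fingers move at their own pace and stop on an object; the grip force is fixed at half the most. Time passes only in rows, so rows that repeat a pose let the fingers close. It gives the time, the measured TCP pose, the force, the opening and the grip force at its end, in the units of the state.
- manip.get_obs(): the state, without advancing time (a new reading comes with each control period).
- manip.capture(name): name is "side" or "top"; returns a dict with "color" (480x640x3 uint8, red, green, blue), "intrinsics" (3x3 intrinsics, pixels), "eye" and "rotation" of the camera in the world. Camera axes: x right, y up, looking along -z (the intrinsics and any distortion apply to the point x, -y, -z); pixel columns grow to the right and rows downward; lengths in m; the calibration is good to about 2 mm. A picture is of the moment at which its call begins. There is no depth.
- manip.hand_in(): hands the job in; it is judged then, once.
Trained networks look in a picture, given as the dict that the camera call returned (one of the last four; its "shot" number tells which), for a name from the list of things; names that differ only in an ending like _2 or _b are one class to them, and where a whole thing is asked for, a point or a joint stands for the part that bears it (a point fixed in the world has none). Each returns a list of dicts, best first, with "confidence" (0 to 1); they miss things now and then, are a little off and sometimes report something else, mostly with a low value. They report only what shows in the picture. A call takes as long as a camera call.
- manip.look_for(thing, picture): "rect" ([left, top, right, bottom] in pixels, round what is visible of it).
The state is a dict: "t": time; "qpos": joint angles; "joint_vel": joint speeds; "effort": joint torques, N m; "tcp_pos": TCP position; "tool_rot": TCP orientation; "ft_force": force on the tool from outside, world axes, zero at the start; "torque": the same for the moment, N m; "width": finger opening in m; "grip_force": force on a finger pad.
Only numpy, scipy, OpenCV 4.12 (cv2) and the standard library are available. Lean on these libraries where they do the work, as an engineer would, in place of code of your own. Each camera call takes 0.05 s, during which the arm holds its last target. There are 200 camera calls.

## Working session

There is one attempt and no reset: what is moved stays moved. The work goes in short steps, Python scripts to look and compute and a tool call to move; the robot and the scene stay as the last step left them, time stands still between calls to the robot, and variables do not carry over. Pictures are saved under pics/ and viewed, at most 10 in all, crops included, and the job is handed in when it is done.

Besides the shell and the picture viewer there is one more tool, called after "Request:" as a command line: name --argument value ..., lists and objects as JSON in quotes. step_arm: Moves the arm, as the interface text tells. Its arguments: {"type":"object","properties":{"commands":{"type":"string"}},"required":["commands"]}

```bash
mkdir -p pics; cat > h.py <<'E'
from plant import manip
import numpy as np, cv2
def ray(c,u,v):
    K=np.array(c["intrinsics"]);d=np.linalg.inv(K)@[u,v,1.]
    return np.array(c["rotation"])@[d[0],-d[1],-d[2]]
def back(c,u,v,z):
    e=np.array(c["eye"]);d=ray(c,u,v);return e+d*(z-e[2])/d[2]
def proj(c,p):
    q=np.array(c["rotation"]).T@(np.array(p)-c["eye"]);K=np.array(c["intrinsics"])
    w=K@[q[0],-q[1],-q[2]];return w[:2]/w[2]
E
python3 - <<'E'
from h import *
for n in("top","side"):
    c=manip.capture(n);cv2.imwrite(f"pics/{n}0.png",c["color"][...,::-1])
    print(n,c["eye"],[k for k in c],np.array(c["intrinsics"]).tolist())
    for t,z in dict(panel=.03,round_top=.049,square_top=.049,oblong_top=.049,weight=.052,glue=.11,tape=.024,pot=.04).items():
        for r in manip.look_for(t,c)[:2]:
            a=r["rect"];print(t,np.round(a),round(r["confidence"],2),np.round(back(c,(a[0]+a[2])/2,(a[1]+a[3])/2,z),3))
o=manip.get_obs();print(o["t"],o["tcp_pos"],o["tool_rot"],o["width"],o["ft_force"])
E
```

```text
top [0.45149855 0.04964198 0.78314766] ['color', 'intrinsics', 'eye', 'rotation', 'shot'] [[462.21453980321286, 0.0, 323.2071385881467], [0.0, 462.21453980321286, 235.95862042825743], [0.0, 0.0, 1.0]]Traceback (most recent call last):
  File "<stdin>", line 7, in <module>
  File "h.py", line 7, in back
    e=np.array(c["eye"]);d=ray(c,u,v);return e+d*(z-e[2])/d[2]
                           ~~~^^^^^^^
  File "h.py", line 5, in ray
    return np.array(c["rotation"])@[d[0],-d[1],-d[2]]
           ~~~~~~~~~~~~~~~~~~~~~~~^~~~~~~~~~~~~~~~~~~
ValueError: matmul: Input operand 1 has a mismatch in its core dimension 0, with gufunc signature (n?,k),(k,m?)->(n?,m?) (size 3 is different from 4)
```

```bash
sed -i 's/np.array(c\["rotation"\])/R.from_quat(c["rotation"]).as_matrix()/; 2a from scipy.spatial.transform import Rotation as R' h.py
python3 - <<'E'
from h import *
for n in("top","side"):
    c=manip.capture(n);cv2.imwrite(f"pics/{n}0.png",c["color"][...,::-1])
    print(n,c["eye"],c["rotation"])
    for t,z in dict(panel=.03,round_top=.049,square_top=.049,oblong_top=.049,weight=.052,glue=.11,tape=.024,pot=.04).items():
        for r in manip.look_for(t,c)[:2]:
            a=r["rect"];print(t,np.round(a),round(r["confidence"],2),np.round(back(c,(a[0]+a[2])/2,(a[1]+a[3])/2,z),3))
o=manip.get_obs();print(o["t"],o["tcp_pos"],o["tool_rot"],o["width"],o["ft_force"])
E
```

```text
top [0.45149855 0.04964198 0.78314766] [-0.06303207  0.06716656  0.70778481 -0.70039723]
panel [219. 192. 409. 319.] 0.86 [0.56  0.059 0.03 ]
round_top [358. 248. 374. 267.] 0.53 [ 0.552 -0.024  0.049]
square_top [299. 220. 321. 245.] 0.68 [0.595 0.066 0.049]
oblong_top [249. 267. 284. 288.] 0.56 [0.522 0.135 0.049]
weight [304. 273. 337. 292.] 0.78 [0.513 0.05  0.052]
glue [303. 343. 331. 374.] 0.69 [0.402 0.056 0.11 ]
tape [160. 246. 213. 295.] 0.7 [0.538 0.269 0.024]
pot [409. 180. 436. 209.] 0.67 [ 0.659 -0.122  0.04 ]
side [ 0.25557569 -0.34385394  0.59331872] [ 0.36051697 -0.13037287 -0.29923469  0.87377859]
panel [214. 208. 416. 367.] 0.74 [0.547 0.029 0.03 ]
panel [210. 197. 257. 237.] 0.45 [0.532 0.245 0.03 ]
round_top [327. 290. 351. 312.] 0.86 [ 0.55  -0.025  0.049]
square_top [307. 246. 335. 264.] 0.86 [0.586 0.063 0.049]
oblong_top [246. 237. 280. 255.] 0.59 [0.524 0.136 0.049]
weight [272. 266. 306. 302.] 0.9 [0.509 0.043 0.052]
glue [201. 287. 234. 347.] 0.89 [0.38  0.012 0.11 ]
tape [208. 193. 255. 236.] 0.82 [0.536 0.26  0.024]
pot [422. 297. 455. 336.] 0.68 [ 0.65  -0.128  0.04 ]
1.0 [0.17737561 0.59933601 0.18440396] [1.43376058e-01 9.89668279e-01 6.00422817e-05 3.23895758e-06] 0.08713799164549878 [-0.78502362 -0.02937409  0.32904758]
```

View pics/top0.png

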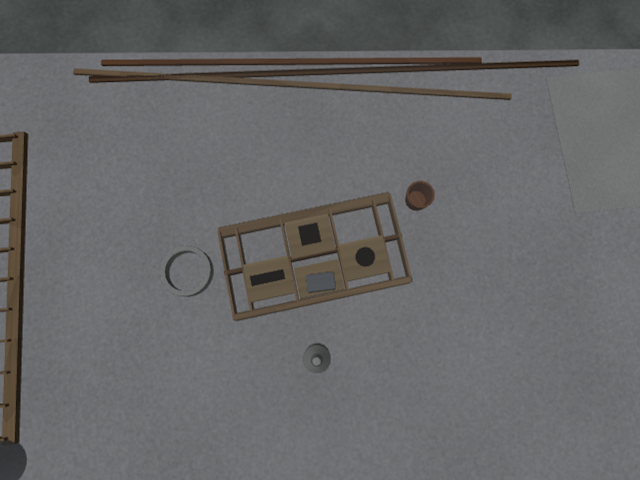

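View pics/side0.png

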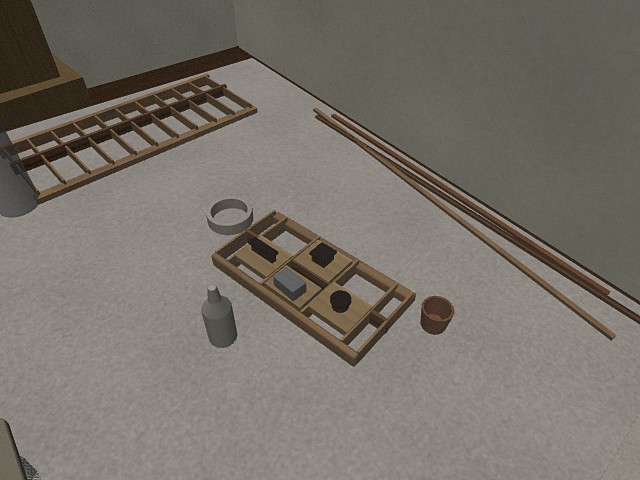

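```bash
cat > m.py <<'E'
from h import *
from scipy.optimize import least_squares
M=np.array([[-.08,.025],[0,-.03],[.08,.025]])
P={}
for n,rs in dict(top=[(358,248,374,267),(299,220,321,245),(249,267,284,288)],side=[(327,290,351,312),(307,246,335,264),(246,237,280,255)]).items():
    c=manip.capture(n);g=c["color"].max(2);S=[]
    for a in rs:
        l,t=a[0]-6,a[1]-6;w=g[t:a[3]+6,l:a[2]+6]
        k,lab,st,ce=cv2.connectedComponentsWithStats((w<42).astype(np.uint8))
        i=1+st[1:,4].argmax();S.append(ce[i]+[l,t]);print(n,st[i],np.round(S[-1],1))
    P[n]=(c,S)
c,S=P["top"];c2,S2=P["side"]
W=np.array([back(c,*s,.049)[:2] for s in S])
def f(p):
    C,s=np.cos(p[2]),np.sin(p[2]);return (M@np.array([[C,s],[-s,C]])+p[:2]-W).ravel()
r=least_squares(f,[.55,.06,1.8]);p=r.x;print("fit",p[:2].round(4),np.degrees(p[2]).round(2),"res mm",(f(p)*1e3).round(1))
print("W",W.round(4).tolist())
Fw=f(p).reshape(3,2)+W;print("fitW",Fw.round(4).tolist())
print("side z=.047",[back(c2,*s,.047)[:2].round(4).tolist() for s in S2])
o=manip.get_obs();y=R.from_quat(o["tool_rot"]).as_matrix()[:,1]
print("tool y ang",np.degrees(np.arctan2(y[1],y[0])),"shift",(Fw-o["tcp_pos"][:2]).round(4).tolist(),o["tcp_pos"],o["t"])
E
python3 m.py
```

```text
top [  4   6  18  18 261] [364.7 256.5]
top [  6  10  22  21 337] [309.1 233.9]
top [  8   9  33  16 288] [266.9 277.2]
side [  9   7  21  22 306] [340.1 300.1]
side [  9   3  27  25 321] [322.5 253.9]
side [  8   6  30  24 317] [262.8 248.6]
fit [0.5628 0.0615] 101.46 res mm [-0.1 -0.3  0.2  0.  -0.2  0.2]
W [[0.5543, -0.0216], [0.592, 0.0674], [0.5226, 0.1347]]
fitW [[0.5542, -0.0219], [0.5922, 0.0675], [0.5224, 0.1349]]
side z=.047 [[0.5531, -0.0236], [0.5907, 0.0654], [0.5219, 0.133]]
tool y ang 73.51473157794796 shift [[0.3769, -0.6212], [0.4149, -0.5319], [0.3451, -0.4644]] [0.17738186 0.59933138 0.18436322] 1.1
```

Request:
step_arm --commands "0.03 -0.05 0 2 0; 0.06 -0.1 0 4 0; 0.09 -0.15 0 7 0; 0.12 -0.2 0 9 0; 0.15 -0.25 0 11 0; 0.18 -0.3 0 14 0; 0.21 -0.35 0 16 0; 0.24 -0.4 0 18 0; 0.27 -0.45 0 21 0; 0.3 -0.5 0 23 0; 0.33 -0.545 0 25 0; 0.352 -0.582 0 27 0; 0.368 -0.608 0 28 0; 0.376 -0.622 0 28 0; 0.376 -0.622 -0.03 28 0; 0.376 -0.622 -0.06 28 0; 0.376 -0.622 -0.09 28 0; 0.376 -0.622 -0.1 28 0; 0.376 -0.622 -0.1 28 0; 0.376 -0.622 -0.1 28 0"

```text
t: 3.6
tcp_pos: [0.5542, -0.0225, 0.0856]
tool_rot: [-0.1, 0.995, 0.0, 0.001]
ft_force: [-0.3, -0.7, -1.3]
width: 0.0005
grip_force: 0.0
```

```bash
python3 - <<'E'
from h import *
c=manip.capture("side");o=manip.get_obs()
im=c["color"][...,::-1].copy();u=proj(c,o["tcp_pos"]);print(u,o["ft_force"])
cv2.imwrite("pics/s1.png",cv2.resize(im[180:380,220:480],None,fx=3,fy=3,interpolation=cv2.INTER_CUBIC))
E
```

```text
[341.44840765 282.00347729] [-0.09573011  0.60078058  0.91873848]
```

View pics/s1.png

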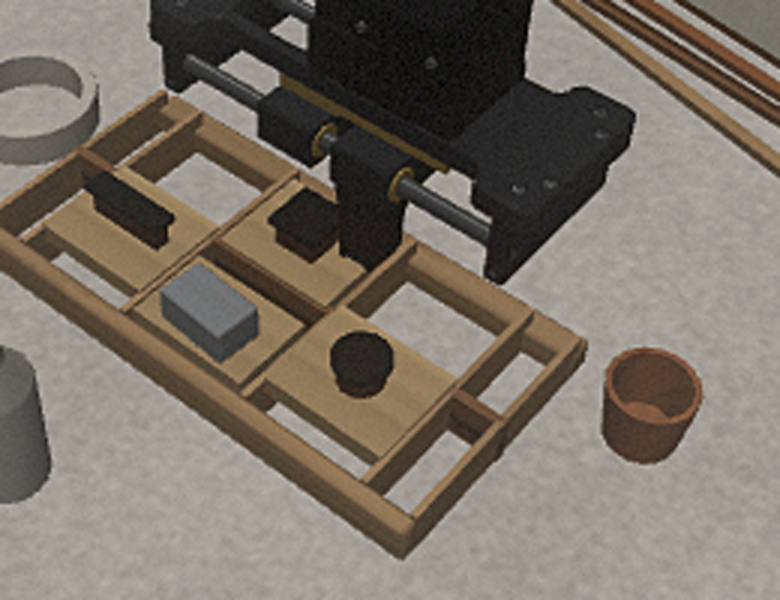

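```bash
python3 - <<'E'
from h import *
out=[]
o=manip.get_obs();print(o["tcp_pos"],o["qpos"])
for n in("side","top"):
    c=manip.capture(n);im=c["color"][...,::-1].astype(float)
    im=(255*(im/255)**.45).astype(np.uint8).copy();u=proj(c,o["tcp_pos"]);print(n,u)
    x0,y0=int(u[0])-66,int(u[1])-100
    cr=cv2.resize(im[y0:y0+150,x0:x0+133],None,fx=3,fy=4*.75,interpolation=cv2.INTER_CUBIC)
    v=((u-[x0,y0])*3).astype(int);cv2.drawMarker(cr,tuple(int(a) for a in v),(0,0,255),0,12,1)
    print("origin",x0,y0);out.append(cr)
cv2.imwrite("pics/b2.png",np.hstack(out))
E
```

```text
[ 0.55418123 -0.02255646  0.08559649] [-0.49610957  0.27248091  0.52950317  1.79931594 -0.15298024  1.10855261
  1.85732243]
side [341.44840765 282.00347729]
origin 275 182
top [367.5776822  253.17727099]
origin 301 153
```

View pics/b2.png

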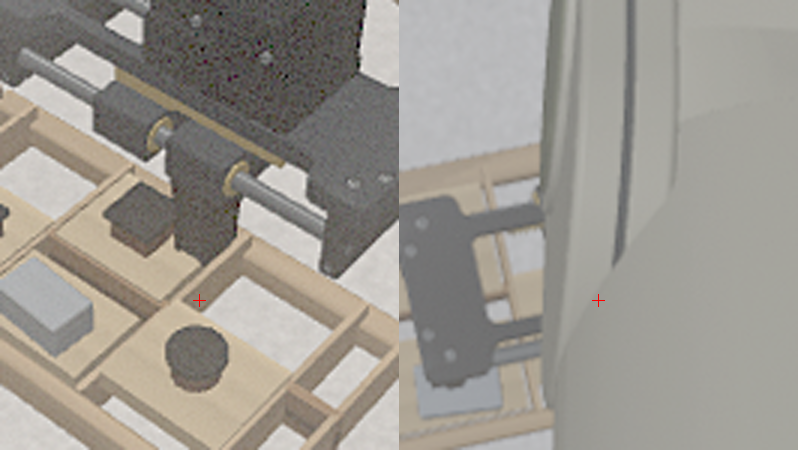

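```bash
python3 - <<'E'
from h import *
c=manip.capture("side");t=manip.capture("top")
for z in(.0856,.1,.11,.12,.13):print(z,back(c,344,266,z).round(3))
for z in(.15,.17):
  print("bracket top view inner/outer",back(t,313,250,z).round(3),back(t,301,250,z).round(3), "centre line y dir")
  print("side bracket near end", back(c,275+335/3,182+270/3,z-.03).round(3))
E
```

```text
0.0856 [ 0.577 -0.001  0.086]
0.1 [ 0.568 -0.011  0.1  ]
0.11 [ 0.561 -0.018  0.11 ]
0.12 [ 0.555 -0.025  0.12 ]
0.13 [ 0.549 -0.031  0.13 ]
bracket top view inner/outer [0.55 0.06 0.15] [0.55  0.076 0.15 ] centre line y dir
side bracket near end [ 0.593 -0.068  0.12 ]
bracket top view inner/outer [0.547 0.059 0.17 ] [0.547 0.075 0.17 ] centre line y dir
side bracket near end [ 0.579 -0.079  0.14 ]
```

```bash
python3 - <<'E'
from h import *
out=[]
o=manip.get_obs();T=R.from_quat(o["tool_rot"]).as_matrix();p0=o["tcp_pos"]
for n in("side","top"):
    c=manip.capture(n);im=c["color"][...,::-1].astype(float)
    im=(255*(im/255)**.45).astype(np.uint8).copy()
    x0,y0=(260,150) if n=="side" else (270,170)
    cr=cv2.resize(im[y0:y0+195,x0:x0+133],None,fx=3,fy=3,interpolation=cv2.INTER_CUBIC)
    def rect(hx,hy,z,col):
        q=[((proj(c,p0+T@[a*hx,b*hy,z])-[x0,y0])*3) for a,b in((1,1),(1,-1),(-1,-1),(-1,1))]
        cv2.polylines(cr,[np.int32(q)],True,col,1)
    rect(.0095,.015,0,(0,0,255));rect(.0095,.015,-.05,(0,0,255));rect(.0375,.095,-.07,(0,160,0));rect(.095,.0375,-.07,(255,0,0))
    out.append(cr)
cv2.imwrite("pics/b3.png",np.hstack(out))
E
```

```text
(no output)
```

View pics/b3.png

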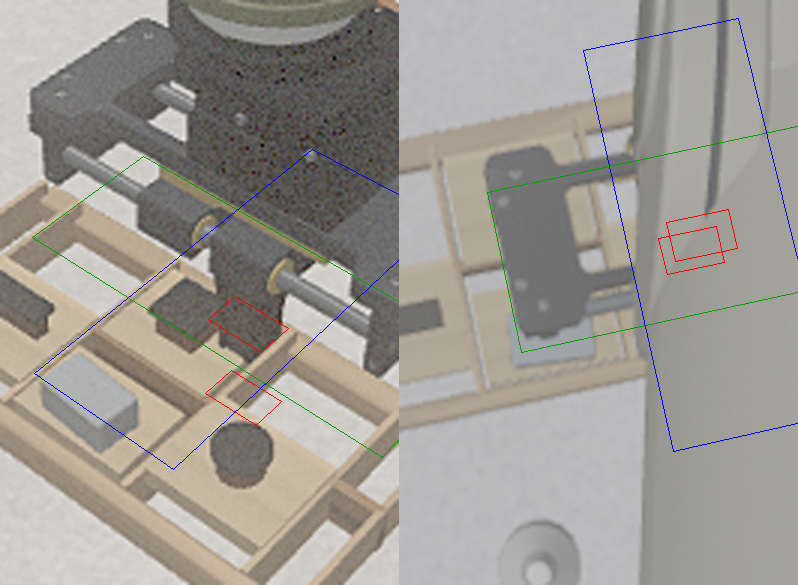

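Request:
step_arm --commands "0 0 -0.01 0 0; 0 0 -0.02 0 0; 0 0 -0.03 0 0; 0 0 -0.03 0 0; 0 0 -0.03 0 0"

```text
t: 4.58
tcp_pos: [0.5535, -0.0228, 0.0545]
tool_rot: [-0.1, 0.995, -0.0, 0.0]
ft_force: [0.0, 0.5, 0.2]
width: 0.0004
grip_force: 0.0
```

```bash
python3 - <<'E'
from h import *
out=[]
o=manip.get_obs();T=R.from_quat(o["tool_rot"]).as_matrix();p0=o["tcp_pos"];print(p0)
for n in("side","top"):
    c=manip.capture(n);im=c["color"][...,::-1].astype(float)
    im=(255*(im/255)**.45).astype(np.uint8).copy()
    x0,y0=(260,190) if n=="side" else (270,170)
    cr=cv2.resize(im[y0:y0+145,x0:x0+99],None,fx=4,fy=4,interpolation=cv2.INTER_CUBIC)
    for z,col in((0,(0,0,255)),(-.03,(0,200,0))):
        q=[((proj(c,p0+T@[a*.0095,b*.015,z])-[x0,y0])*4) for a,b in((1,1),(1,-1),(-1,-1),(-1,1))]
        cv2.polylines(cr,[np.int32(q)],True,col,1)
    out.append(cr)
cv2.imwrite("pics/b4.png",np.hstack(out))
E
```

```text
[ 0.55350507 -0.02277504  0.0544649 ]
```

View pics/b4.png

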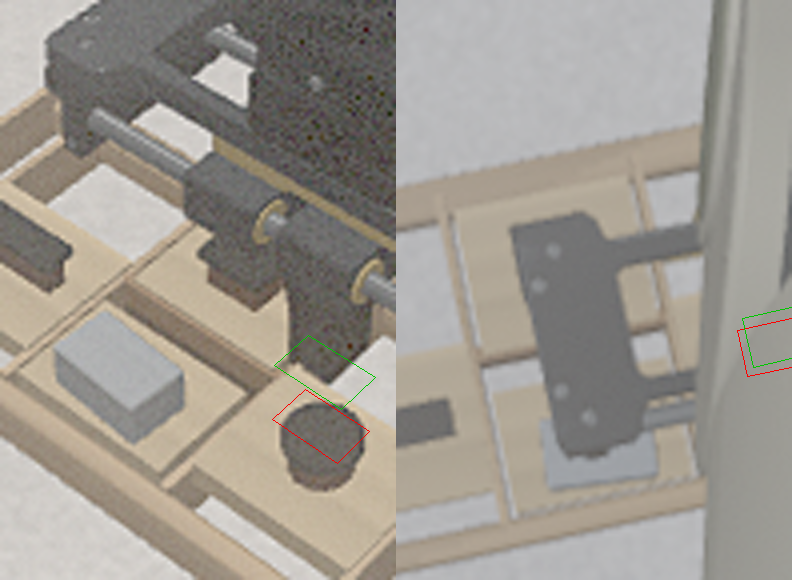

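The side view puts the fingertips about 28 mm above the reported TCP (tip near crop (330,382), expected near (337,463)). I'll go down slowly and let the force decide.

Request:
step_arm --commands "0 0 -0.002 0 0; 0 0 -0.004 0 0; 0 0 -0.006 0 0; 0 0 -0.007 0 0; 0 0 -0.007 0 0; 0 0 -0.007 0 0"

```text
t: 5.42
tcp_pos: [0.5535, -0.0227, 0.0474]
tool_rot: [-0.1, 0.995, 0.0, 0.0]
ft_force: [-0.2, -0.2, -0.5]
width: 0.0002
grip_force: 0.0
```

Request:
step_arm --commands "0 0 -0.002 0 0; 0 0 -0.004 0 0; 0 0 -0.004 0 0; 0 0 -0.004 0 0"

```text
t: 5.92
tcp_pos: [0.5534, -0.0227, 0.0434]
tool_rot: [-0.1, 0.995, 0.0, -0.0]
ft_force: [0.0, -0.8, 0.9]
width: 0.0004
grip_force: 0.0
```

```bash
python3 - <<'E'
from h import *
c=manip.capture("side");im=c["color"][...,::-1].astype(float)
im=(255*(im/255)**.45).astype(np.uint8).copy()
cv2.imwrite("pics/b5.png",cv2.resize(im[220:320,275:405],None,fx=6,fy=6,interpolation=cv2.INTER_CUBIC))
E
```

```text
(no output)
```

View pics/b5.png

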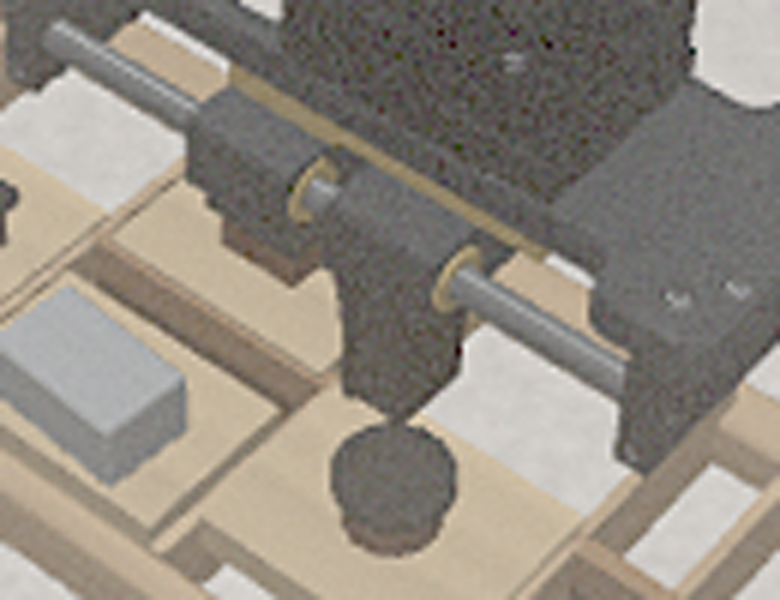

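```bash
python3 - <<'E'
from h import *
s=manip.capture("side");t=manip.capture("top")
def tri(a,b):
    A=[];r=[]
    d1,d2=ray(s,*a),ray(t,*b);e1,e2=np.array(s["eye"]),np.array(t["eye"])
    k=np.linalg.lstsq(np.c_[d1,-d2],e2-e1,rcond=None)[0];p,q=e1+d1*k[0],e2+d2*k[1];return (p+q)/2,np.linalg.norm(p-q)
a,b=tri((260+30/3,150+92/3),(270+121/3,170+335/3)),tri((260+148/3,150+18/3),(270+91/3,170+150/3))
print(a,b)
m=(a[0]+b[0])/2;print("mid",m,"rel to tcp",m-[.5542,-.0225,.0856])
for n,u in(("round",((340.1,300.1),(364.7,256.5))),("sq",((322.5,253.9),(309.1,233.9))),("ob",((262.8,248.6),(266.9,277.2)))):print(n,tri(*u))
print("tip back z.043",back(s,341.5,286,.0434))
E
```

```text
(array([0.49981771, 0.06107836, 0.23625928]), np.float64(0.0025448853201929184)) (array([0.57270235, 0.07384681, 0.23569058]), np.float64(0.0019003105716461637))
mid [0.53626003 0.06746259 0.23597493] rel to tcp [-0.01793997  0.08996259  0.15037493]
round (array([ 0.55474881, -0.02194656,  0.04420837]), np.float64(0.00036069487131085235))
sq (array([0.59277339, 0.06757163, 0.04405016]), np.float64(0.0004276809181674268))
ob (array([0.52310253, 0.13525735, 0.04450516]), np.float64(1.6837965243994956e-06))
tip back z.043 [ 0.57397519 -0.00197012  0.0434    ]
```

Triangulating the gripper's end bracket shows the lateral position is right (92 mm along the tool's y axis). Only the height of the tips is off, by about +28 mm, so I'll keep descending under force watch.

Request:
step_arm --commands "0 0 -0.002 0 0; 0 0 -0.004 0 0; 0 0 -0.006 0 0; 0 0 -0.008 0 0; 0 0 -0.008 0 0; 0 0 -0.008 0 0"

```text
t: 6.82
tcp_pos: [0.5534, -0.0227, 0.0354]
tool_rot: [-0.1, 0.995, 0.0, 0.0]
ft_force: [-0.2, -0.1, 0.2]
width: 0.0007
grip_force: 0.0
```

Request:
step_arm --commands "0 0 -0.002 0 0; 0 0 -0.004 0 0; 0 0 -0.004 0 0; 0 0 -0.004 0 0"

```text
t: 7.32
tcp_pos: [0.5534, -0.0227, 0.0314]
tool_rot: [-0.1, 0.995, 0.0, -0.0]
ft_force: [1.4, -0.7, 0.6]
width: 0.0009
grip_force: 0.0
```

Request:
step_arm --commands "0 0 -0.002 0 0; 0 0 -0.004 0 0; 0 0 -0.004 0 0; 0 0 -0.004 0 0"

```text
t: 7.82
tcp_pos: [0.5534, -0.0227, 0.0274]
tool_rot: [-0.1, 0.995, 0.0, 0.0]
ft_force: [-0.4, 0.4, 0.4]
width: 0.0004
grip_force: 0.0
```

Request:
step_arm --commands "0 0 -0.001 0 0; 0 0 -0.002 0 0; 0 0 -0.003 0 0; 0 0 -0.003 0 0; 0 0 -0.003 0 0"

```text
t: 8.45
tcp_pos: [0.5534, -0.0227, 0.0244]
tool_rot: [-0.1, 0.995, 0.0, 0.0]
ft_force: [-0.4, -0.1, -0.2]
width: 0.0006
grip_force: 0.0
```

Request:
step_arm --commands "0 0 -0.001 0 0; 0 0 -0.002 0 0; 0 0 -0.003 0 0; 0 0 -0.003 0 0; 0 0 -0.003 0 0"

```text
t: 9.07
tcp_pos: [0.5534, -0.0227, 0.0214]
tool_rot: [-0.1, 0.995, 0.0, 0.0]
ft_force: [-0.4, 0.4, 0.1]
width: 0.0006
grip_force: 0.0
```

Request:
step_arm --commands "0 0 -0.001 0 0; 0 0 -0.002 0 0; 0 0 -0.003 0 0; 0 0 -0.003 0 0; 0 0 -0.003 0 0"

```text
t: 9.7
tcp_pos: [0.5534, -0.0227, 0.0184]
tool_rot: [-0.1, 0.995, 0.0, -0.0]
ft_force: [-0.1, 0.5, -0.4]
width: 0.0005
grip_force: 0.0
```

```bash
python3 - <<'E'
from h import *
f=[]
for _ in range(4):
    c=manip.capture("side");f.append(manip.get_obs()["ft_force"])
print(np.mean(f,0).round(2))
im=c["color"][...,::-1].astype(float)
im=(255*(im/255)**.45).astype(np.uint8).copy()
cv2.imwrite("pics/b6.png",cv2.resize(im[220:320,275:405],None,fx=6,fy=6,interpolation=cv2.INTER_CUBIC))
E
```

```text
[ 0.02 -0.25 -0.38]
```

View pics/b6.png

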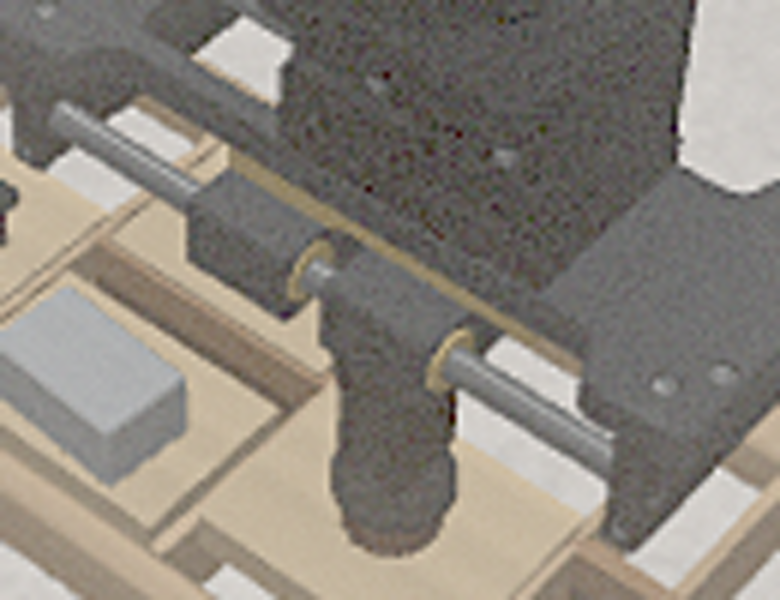

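Request:
step_arm --commands "0 0 -0.001 0 0; 0 0 -0.002 0 0; 0 0 -0.002 0 0; 0 0 -0.002 0 0"

```text
t: 10.4
tcp_pos: [0.5534, -0.0227, 0.0164]
tool_rot: [-0.1, 0.995, 0.0, 0.0]
ft_force: [0.3, -0.8, 0.3]
width: 0.0001
grip_force: 0.0
```

Request:
step_arm --commands "0 0 -0.001 0 0; 0 0 -0.002 0 0; 0 0 -0.002 0 0; 0 0 -0.002 0 0"

```text
t: 10.9
tcp_pos: [0.5534, -0.0227, 0.0144]
tool_rot: [-0.1, 0.995, 0.0, -0.0]
ft_force: [1.1, 0.8, 0.2]
width: 0.0003
grip_force: 0.0
```

Request:
step_arm --commands "0 0 -0.001 0 0; 0 0 -0.002 0 0; 0 0 -0.002 0 0; 0 0 -0.002 0 0"

```text
t: 11.4
tcp_pos: [0.5534, -0.0227, 0.0124]
tool_rot: [-0.1, 0.995, 0.0, -0.0]
ft_force: [-0.5, -0.2, 0.3]
width: 0.0007
grip_force: 0.0
```

Request:
step_arm --commands "0 0 -0.001 0 0; 0 0 -0.002 0 0; 0 0 -0.002 0 0; 0 0 -0.002 0 0"

```text
t: 11.9
tcp_pos: [0.5534, -0.0227, 0.0104]
tool_rot: [-0.1, 0.995, 0.0, -0.0]
ft_force: [-1.2, 0.1, 0.1]
width: 0.0008
grip_force: 0.0
```

Request:
step_arm --commands "0 0 -0.001 0 0; 0 0 -0.002 0 0; 0 0 -0.002 0 0; 0 0 -0.002 0 0"

```text
t: 12.4
tcp_pos: [0.5535, -0.0227, 0.0085]
tool_rot: [-0.1, 0.995, 0.0, 0.0]
ft_force: [0.3, -0.2, 2.5]
width: 0.0006
grip_force: 1.2
```

Request:
step_arm --commands "0 0 -0.001 0 0; 0 0 -0.002 0 0; 0 0 -0.003 0 0; 0 0 -0.004 0 0; 0 0 -0.004 0 0; 0 0 -0.004 0 0"

```text
t: 13.15
tcp_pos: [0.5535, -0.0227, 0.0044]
tool_rot: [-0.1, 0.995, 0.0, 0.0]
ft_force: [1.8, 0.6, 2.2]
width: 0.0006
grip_force: 1.2
```

Request:
step_arm --commands "0 0 -0.001 0 0; 0 0 -0.002 0 0; 0 0 -0.003 0 0; 0 0 -0.003 0 0; 0 0 -0.003 0 0"

```text
t: 13.78
tcp_pos: [0.5535, -0.0227, 0.0014]
tool_rot: [-0.1, 0.995, 0.0, 0.0]
ft_force: [1.3, -0.4, 3.4]
width: 0.0004
grip_force: 1.2
```

Sliding at about 3 N, as described. I'll press on in small steps until the force climbs at the stop.

Request:
step_arm --commands "0 0 -0.001 0 0; 0 0 -0.002 0 0; 0 0 -0.002 0 0; 0 0 -0.002 0 0"

```text
t: 14.28
tcp_pos: [0.5535, -0.0227, -0.0005]
tool_rot: [-0.1, 0.995, 0.0, 0.0]
ft_force: [1.0, 0.6, 4.4]
width: 0.0003
grip_force: 2.2
```

Request:
step_arm --commands "0 0 -0.001 0 0; 0 0 -0.001 0 0; 0 0 -0.001 0 0"

```text
t: 14.65
tcp_pos: [0.5535, -0.0227, -0.0014]
tool_rot: [-0.1, 0.995, 0.0, 0.0]
ft_force: [-1.1, -0.3, 5.8]
width: 0.0005
grip_force: 3.3
```

Request:
step_arm --commands "0 0 -0.001 0 0; 0 0 -0.001 0 0; 0 0 -0.001 0 0"

```text
t: 15.02
tcp_pos: [0.5535, -0.0227, -0.0022]
tool_rot: [-0.1, 0.995, 0.0, 0.0]
ft_force: [-0.7, 0.2, 8.1]
width: 0.0005
grip_force: 4.3
```

Request:
step_arm --commands "0 0 0.01 0 0; 0 0 0.025 0 0; 0 0 0.034 0 0; 0.005 0.012 0.034 0 0; 0.013 0.03 0.034 0 0; 0.022 0.05 0.034 0 0; 0.031 0.07 0.034 0 0; 0.037 0.085 0.034 0 0; 0.039 0.09 0.034 0 0; 0.039 0.09 0.03 0 0; 0.039 0.09 0.022 0 0; 0.039 0.09 0.016 0 0; 0.039 0.09 0.016 0 0; 0.039 0.09 0.016 0 0"

```text
t: 16.77
tcp_pos: [0.5924, 0.0671, 0.0135]
tool_rot: [-0.1, 0.995, 0.0, 0.0]
ft_force: [0.1, -0.7, -0.8]
width: 0.0002
grip_force: 0.0
```

Request:
step_arm --commands "0 0 -0.001 0 0; 0 0 -0.002 0 0; 0 0 -0.003 0 0; 0 0 -0.004 0 0; 0 0 -0.005 0 0; 0 0 -0.006 0 0; 0 0 -0.007 0 0; 0 0 -0.007 0 0; 0 0 -0.007 0 0"

```text
t: 17.9
tcp_pos: [0.5925, 0.0674, 0.0064]
tool_rot: [-0.1, 0.995, 0.0, 0.0]
ft_force: [0.9, 0.7, 1.8]
width: 0.0006
grip_force: 1.2
```

Request:
step_arm --commands "0 0 -0.001 0 0; 0 0 -0.002 0 0; 0 0 -0.003 0 0; 0 0 -0.004 0 0; 0 0 -0.005 0 0; 0 0 -0.006 0 0; 0 0 -0.006 0 0; 0 0 -0.006 0 0"

```text
t: 18.9
tcp_pos: [0.5925, 0.0673, 0.0004]
tool_rot: [-0.1, 0.995, 0.0, 0.0]
ft_force: [0.9, 0.2, 2.1]
width: 0.0006
grip_force: 1.2
```

Request:
step_arm --commands "0 0 -0.001 0 0; 0 0 -0.002 0 0; 0 0 -0.002 0 0; 0 0 -0.002 0 0"

```text
t: 19.4
tcp_pos: [0.5925, 0.0674, -0.0013]
tool_rot: [-0.1, 0.995, 0.0, 0.0]
ft_force: [-0.1, 0.5, 5.6]
width: 0.0004
grip_force: 3.2
```

Request:
step_arm --commands "0 0 -0.001 0 0; 0 0 -0.001 0 0; 0 0 -0.001 0 0"

```text
t: 19.77
tcp_pos: [0.5925, 0.0674, -0.0022]
tool_rot: [-0.1, 0.995, 0.0, 0.0]
ft_force: [-2.8, 0.3, 8.1]
width: 0.0005
grip_force: 4.2
```

Request:
step_arm --commands "0 0 0.01 0 0; 0 0 0.025 0 0; 0 0 0.034 0 0; -0.01 0.01 0.034 0 0; -0.022 0.022 0.034 0 0; -0.036 0.036 0.034 0 0; -0.05 0.05 0.034 0 0; -0.062 0.061 0.034 0 0; -0.0695 0.067 0.034 0 0; -0.0695 0.067 0.03 0 0; -0.0695 0.067 0.022 0 0; -0.0695 0.067 0.016 0 0; -0.0695 0.067 0.016 0 0; -0.0695 0.067 0.016 0 0"

```text
t: 21.52
tcp_pos: [0.523, 0.1341, 0.0134]
tool_rot: [-0.1, 0.995, -0.0, -0.0]
ft_force: [0.5, -0.2, -0.2]
width: 0.0005
grip_force: 0.0
```

Request:
step_arm --commands "0 0 -0.001 0 0; 0 0 -0.002 0 0; 0 0 -0.003 0 0; 0 0 -0.004 0 0; 0 0 -0.005 0 0; 0 0 -0.006 0 0; 0 0 -0.007 0 0; 0 0 -0.007 0 0; 0 0 -0.007 0 0"

```text
t: 22.65
tcp_pos: [0.523, 0.1344, 0.0064]
tool_rot: [-0.1, 0.995, 0.0, 0.0]
ft_force: [0.8, 0.3, 2.2]
width: 0.0003
grip_force: 1.2
```

Request:
step_arm --commands "0 0 -0.001 0 0; 0 0 -0.002 0 0; 0 0 -0.003 0 0; 0 0 -0.004 0 0; 0 0 -0.005 0 0; 0 0 -0.006 0 0; 0 0 -0.006 0 0; 0 0 -0.006 0 0"

```text
t: 23.65
tcp_pos: [0.5229, 0.1343, 0.0004]
tool_rot: [-0.1, 0.995, 0.0, 0.0]
ft_force: [2.6, 0.4, 2.1]
width: 0.0005
grip_force: 1.2
```

Request:
step_arm --commands "0 0 -0.001 0 0; 0 0 -0.002 0 0; 0 0 -0.002 0 0; 0 0 -0.002 0 0"

```text
t: 24.15
tcp_pos: [0.5229, 0.1344, -0.0014]
tool_rot: [-0.1, 0.995, 0.0, 0.0]
ft_force: [-0.1, -1.3, 7.1]
width: 0.0005
grip_force: 3.3
```

Request:
step_arm --commands "0 0 -0.001 0 0; 0 0 -0.001 0 0; 0 0 -0.001 0 0"

```text
t: 24.52
tcp_pos: [0.523, 0.1344, -0.0022]
tool_rot: [-0.1, 0.995, 0.0, 0.0]
ft_force: [-0.7, -1.5, 8.4]
width: 0.0006
grip_force: 4.3
```

All three plugs stopped at the same height with the same force. I'll lift up and away, then check.

Request:
step_arm --commands "0 0 0.01 0 0; 0 0 0.03 0 0; 0 0 0.06 0 0; 0 0 0.1 0 0; 0 0 0.14 0 0; -0.03 0.04 0.16 0 0; -0.06 0.09 0.16 0 0; -0.09 0.14 0.16 0 0; -0.12 0.19 0.16 0 0; -0.15 0.24 0.16 0 0; -0.18 0.29 0.16 0 0; -0.2 0.33 0.16 0 0; -0.2 0.33 0.16 0 0; -0.2 0.33 0.16 0 0"

```text
t: 26.28
tcp_pos: [0.3231, 0.4632, 0.157]
tool_rot: [-0.1, 0.995, -0.001, -0.0]
ft_force: [0.3, 0.1, -0.5]
width: 0.0
grip_force: 0.0
```

```bash
python3 m.py; python3 - <<'E'
from h import *
out=[]
for n,(x,y) in dict(side=(200,180),top=(150,170)).items():
    c=manip.capture(n);out.append(cv2.resize(c["color"][y:y+210,x:x+265,::-1],None,fx=1.5,fy=1.5))
    for t,z in dict(weight=.052,glue=.11,tape=.024,pot=.04).items():
        for r in manip.look_for(t,c)[:1]:print(n,t,np.round(r["rect"]))
cv2.imwrite("pics/end.png",np.hstack(out));print(manip.get_obs()["t"],manip.get_obs()["ft_force"])
E
```

```text
top [  4   7  18  18 255] [364.3 257.2]
top [  6  11  22  21 328] [309.2 234.9]
top [  9  10  33  15 281] [267.8 277.9]
side [  9  10  21  19 277] [340.  302.9]
side [  9   7  26  21 257] [322.1 256.8]
side [  9  11  30  19 241] [263.2 251.8]
fit [0.5615 0.0612] 101.58 res mm [-0.  -1.3  0.6  0.  -0.6  1.3]
W [[0.5531, -0.0209], [0.5903, 0.0671], [0.5215, 0.1333]]
fitW [[0.5531, -0.0222], [0.5909, 0.0672], [0.521, 0.1345]]
side z=.047 [[0.5497, -0.0274], [0.5862, 0.0607], [0.5184, 0.1267]]
tool y ang 101.39604748439723 shift [[0.2293, -0.4852], [0.2671, -0.3957], [0.1972, -0.3284]] [0.32379575 0.46292956 0.15734609] 26.375
side glue [198. 288. 233. 351.]
side tape [208. 195. 256. 238.]
side pot [423. 297. 453. 338.]
top weight [304. 269. 337. 291.]
top glue [303. 345. 331. 374.]
top tape [162. 244. 213. 298.]
top pot [408. 181. 435. 210.]
26.875 [-0.68090819  0.04677625  0.81216535]
```

View pics/end.png

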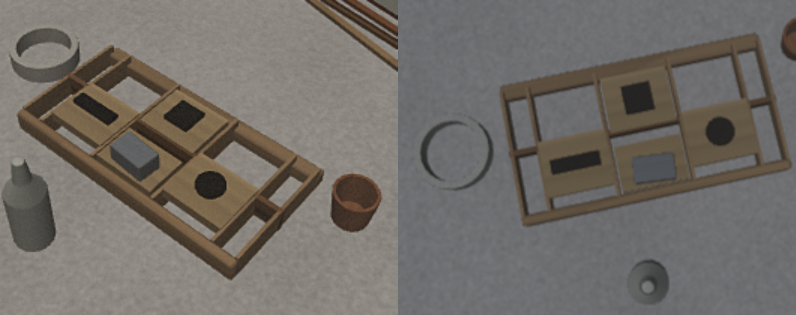

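The final picture shows the three caps low on the ply, at crop (210,185), (184,116) and (97,108). The panel, weight, bottle, tape and pot are where they were, so I'm handing in.

```bash
python3 -c "
from plant import manip
print(manip.hand_in())"
```

```text
the job is handed in; nothing more can be done
None
```

I pressed the round, square and oblong plugs home in that order at about 8 N each, with the panel, weight, bottle, tape and pot unmoved in the last pictures, and handed the job in at about 27 s; no verdict came back.

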